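# Open the instrument case by its pop-out T-handle

## Robot

A 6-joint arm with a two-finger parallel gripper is mounted at the origin on a cart in front of the work surface, level with it; the furniture and walls round the work are solid. World frame = base frame: x ahead of the robot, y to its left, z up, the work surface at z = 0. Lengths are in m, angles in rad, forces in N, time in s.
With the tool pointing down it reaches from about 0.35 to 0.775 m from the base axis. Payload 7.3 kg.
Tool frame: the origin (TCP) lies between the finger pads; the fingertips stand 8 mm ahead of it and the grasp point (between the pads) lies 11 mm behind it (robot.nose_length is the distance from the TCP to the fingertips, in m); z points along the fingers, y is the line along which they close (so a half turn about z gives the same grasp; the last joint's range is limited). The gripper opens to 92 mm and grips with 3 to 60 N. Pads are 19 mm wide; open, the fingers measure 130 mm over their backs; the gripper's body (75 mm by 190 mm) begins 47 mm behind the grasp point.
Start: joints at [1.129, 0.342, 1.524, -0, 1.275, -0.146], TCP at [0.153, 0.502, 0.235] pointing down, gripper open.
Joint ranges: [-2.53, 2.53], [-0.77, 2.02], [0.04, 2.7], [-1, 4.14], [0.28, 2.66], [-3.11, 3.11]. Speed limits (rad/s): [2.57, 2.57, 3.14, 3.14, 3.14, 3.14].

## Interface

Orientations are given as [roll, pitch, yaw] about the fixed x, y, z axes, in that order (R = Rz(yaw) Ry(pitch) Rx(roll)).
In Python, from cell import robot gives the robot as it stands. The module is installed in compiled form; this text tells all that it offers.
- The arm moves only by the shell command python3 -m jog 'ROWS' [FORCE]. ROWS is JSON, a list that holds one entry, the list of rows, each a list of 5 numbers: the gripper's target within -1 to 1 (fully open at 1, half-way at 0, shut at -1), then the shift along the tool's x, y, z in m, then the turn about the tool's z in rad. A call has 1 to 5 rows; each row is the pose to reach, as a shift and turn from the pose commanded when the call began, along the tool's axes at that moment; what a row does not reach only later rows make up. A row lasts 1/12 s, in which the tool goes at most 41.7 mm and 7.16 degrees, less where a joint would pass 70% of its speed; a pose out of reach is approached as far as the arm can. A call with a gripper value outside its range is refused whole. The fingers move at their own pace and stop on an object; FORCE is the grip in N (left out, the last holds). Time passes only in rows, so rows that repeat a pose let the fingers close. It gives the time, the measured TCP pose, the force, the opening and the grip force at its end, in the units of the state.
- robot.observe(): the state, without advancing time (a new reading comes with each control period).
- robot.read_camera(name): name is "side" or "top"; returns the picture (420x560x3 uint8, red, green, blue); there is no depth.
- robot.camera_model(name): a dict with "camera_matrix" (3x3 intrinsics, pixels), "position" and "attitude" of the camera in the world. Camera axes: x right, y down, z forward; pixel columns grow to the right and rows downward; lengths in m; the calibration is good to about 2 mm. A picture is of the moment at which its call begins. camera_model takes no time and is no camera call.
- robot.hand_in(): hands the job in; it is judged then, once.
The state is a dict: "time": time; "qpos": joint angles; "qvel": joint speeds; "joint_efforts": joint torques, N m; "tool_pos": TCP position; "tool_rot": TCP orientation; "contact_force": force on the tool from outside, world axes, zero at the start; "torque": the same for the moment, N m; "opening": finger opening in m; "grip_force": force on a finger pad.
Only numpy, scipy, OpenCV 4.12 (cv2) and the standard library are available. Lean on these libraries where they do the work, as an engineer would, in place of code of your own. Each camera call takes 0.05 s, during which the arm holds its last target. There are 200 camera calls.

## Task

Open the grey instrument case on the bench: press the small round button in the dish of its lid gently (its catch is light: 4 N frees it, 10 N would bend it) until the sunk T-handle springs out, then turn the handle anticlockwise, seen from above, as far as it goes to unlatch the lid. Lift the lid by the handle to about 45 degrees or a little more, where its stiff hinges keep it, and let go; do not shove or tip the case, and leave the things around it where they stand.

Things in the scene. Friction and masses are not known exactly. Their poses are not given: they have to be found in the camera images.
- case: Grey instrument case, loose on the bench on 4 rubber feet: 262 deep x 354 wide x 122 high to the lid's top, about 6.5 kg; a sideways push of 25 N or more may slide it. Origin: centre of its underside. x runs from the front (button side, toward the robot) to the hinge side, y to the left, z up. In the lid a 114 x 128 mm steel dish, 25 deep, with the T-handle and the button.
- release_button: Round push button, 18 across, in a fixed collar, 28 across and 6 high, on the dish floor, 47 mm in front (-x) of the handle's axis. Origin: centre of the collar's top face (19.5 below the lid's top) when unpressed; z up. The cap's top is 7 to 19 mm above the origin, unmeasured. It gives at 1 N, frees the handle after about 4.5 mm (4 N) and stops hard at 5.3.
- t_handle (a joint): How far the T-handle has sprung out, in m: 0 sunk and caught, 0.022 fully out, where a light spring (5 N) holds it. Pushed back in at turn 0 it may catch again.
- t_bar (a point): Centre of the T-handle's cross bar: 84 long, 14 wide, 12 high, rounded, on a 14 mm stem at its middle. Sunk, its top lies 1 mm below the lid's top between two low forks; sprung out, its underside is 9 mm above the lid's top. x lies across the bar, y along it, z along the stem (up). The bar lies parallel to the case's y at turn 0.
- spindle (a joint): Turn of the T-handle in rad, 0 latched, growing anticlockwise seen from above, stop at 1.4. It turns only when sprung out, against about 0.2 Nm of seal pressure and friction. The latch tongue frees the lid at about 1.1; then the seal lifts the lid's front by 1 to 2 mm.
- lid_panel (a joint): Opening of the lid in rad: 0 shut, growing as its front edge rises, stop at 1.3. About 6 to 10 N at the handle lifts it; stiff hinges keep it wherever it is left. The handle rises with the lid.
- lid_hinge (a point): Middle of the lid's hinge line, at the case's far upper edge: 130 mm behind the case's middle (+x) and 102 mm above the bench; the line runs along the case's y. The handle's axis lies 175 mm in front of it; the bar's centre is 35 mm above the hinge line when sprung out and the lid is shut. The lid is 20 thick.
- beaker: Bystander: clear 50 ml beaker, 50 across, 58 high, right of the case. Origin: centre of its underside.
- timer: Bystander: small white bench timer with three keys, 58 x 66 x 21, left of the case's front. Origin: centre of its underside.
- petri_dish: Bystander: clear flat dish, 60 across, 16 high, in front of the case. Origin: centre of its underside.

How it is judged:
By the outcome, as a careful person would: the job done as asked, in the order asked, and still so for the second after the job is handed in, with the robot touching nothing.
It also fails if it takes over 51 s, if anything falls off the work surface, if the arm or the gripper's body presses on something with over 40 N, if the wrist force passes 120 N, or if a joint passes its speed limit or range.

## Working session

There is one attempt and no reset: what is moved stays moved. The work goes in short steps, Python scripts to look and compute and a shell command to move; the robot and the scene stay as the last step left them, time stands still between calls to the robot, and variables do not carry over. Pictures are saved under pics/ and viewed, at most 10 in all, crops included, and the job is handed in when it is done.

```bash
mkdir -p pics
python3 - <<'E'
from cell import robot
import cv2
for n in ("top","side"):
    cv2.imwrite(f"pics/{n}0.png",cv2.cvtColor(robot.read_camera(n),cv2.COLOR_RGB2BGR))
    print(n,robot.camera_model(n))
s=robot.observe();print({k:s[k] for k in("time","tool_pos","tool_rot","opening","contact_force")},robot.nose_length)
E
```

```text
top {'camera_matrix': array([[398.29062492,   0.        , 279.2810878 ],
       [  0.        , 398.29062492, 213.11130142],
       [  0.        ,   0.        ,   1.        ]]), 'position': array([ 0.39694267, -0.02025631,  1.24954036]), 'attitude': array([-2.98854546e+00,  2.52943412e-03, -1.54175521e+00])}
side {'camera_matrix': array([[459.44172656,   0.        , 284.34880682],
       [  0.        , 459.44172656, 208.70104325],
       [  0.        ,   0.        ,   1.        ]]), 'position': array([ 0.35568904, -0.93060948,  0.72800053]), 'attitude': array([-2.15628221, -0.0099271 , -0.23198922])}
{'time': 0.1, 'tool_pos': array([0.15287128, 0.50189232, 0.23415153]), 'tool_rot': array([-3.14028914e+00, -1.58210642e-04,  2.84582306e+00]), 'opening': 0.09176073817806402, 'contact_force': array([-0.60902178, -0.25155163, -0.23681441])} 0.008
```

View pics/top0.png

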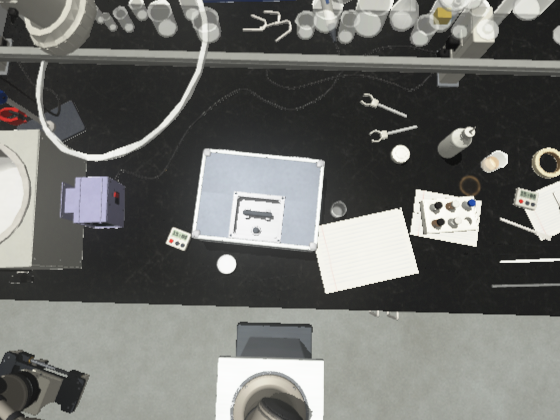

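View pics/side0.png

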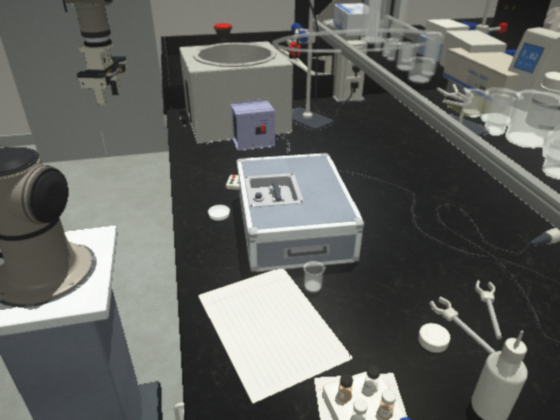

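Top: the case is at about (260,200), the T-handle at (258,214), the button at (256,231). The timer is at (178,238), the petri dish at (227,264) and the beaker at (338,209). I'll enlarge both views.

```bash
cat > h.py <<'E'
from cell import robot
import numpy as np, cv2
from scipy.spatial.transform import Rotation as R
def cam(n):
    m=robot.camera_model(n); return m["camera_matrix"],m["position"],R.from_euler("xyz",m["attitude"]).as_matrix()
def plane(n,px,z):
    K,p,A=cam(n); d=A@np.linalg.inv(K)@[px[0],px[1],1]; return p+d*(z-p[2])/d[2]
def proj(n,P):
    K,p,A=cam(n); q=K@(A.T@(np.array(P)-p)); return q[:2]/q[2]
def tri(a,b):
    M=np.zeros((3,3));v=np.zeros(3)
    for n,px in(("top",a),("side",b)):
        K,p,A=cam(n); d=A@np.linalg.inv(K)@[px[0],px[1],1]; d/=np.linalg.norm(d); Q=np.eye(3)-np.outer(d,d); M+=Q; v+=Q@p
    return np.linalg.solve(M,v)
def crop(im,x,y,w,h,s): return cv2.resize(im[y:y+h,x:x+w],None,fx=s,fy=s,interpolation=cv2.INTER_CUBIC)
E
python3 - <<'E'
from h import *
t=cv2.imread("pics/top0.png");s=cv2.imread("pics/side0.png")
cv2.imwrite("pics/a.png",crop(t,180,140,160,120,5))
cv2.imwrite("pics/b.png",crop(s,230,145,135,100,5.9))
for p in [(205,151),(325,161),(318,247),(193,238)]: print(plane("top",p,.122))
E
```

```text
[0.74893324 0.21103955 0.122     ]
[ 0.72857673 -0.14144261  0.122     ]
[ 0.47696619 -0.1245693   0.122     ]
[0.49224197 0.23039137 0.122     ]
```

View pics/a.png

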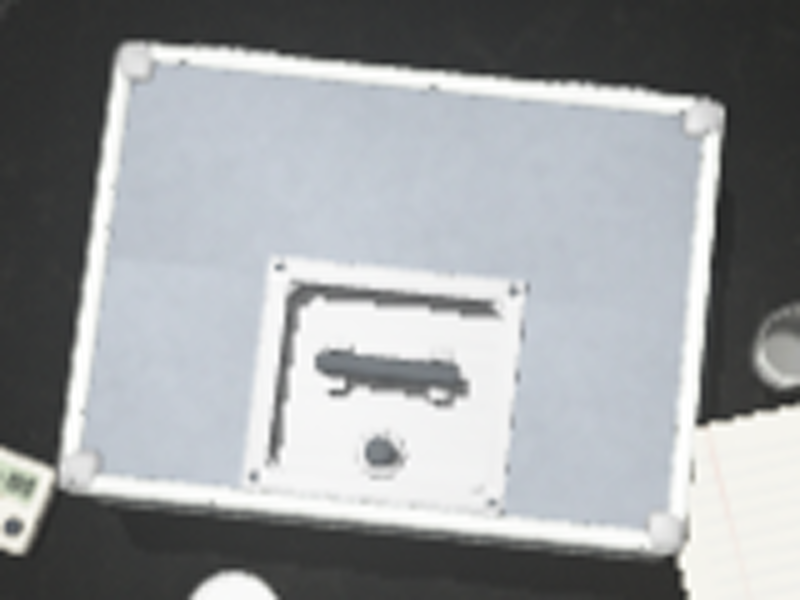

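View pics/b.png

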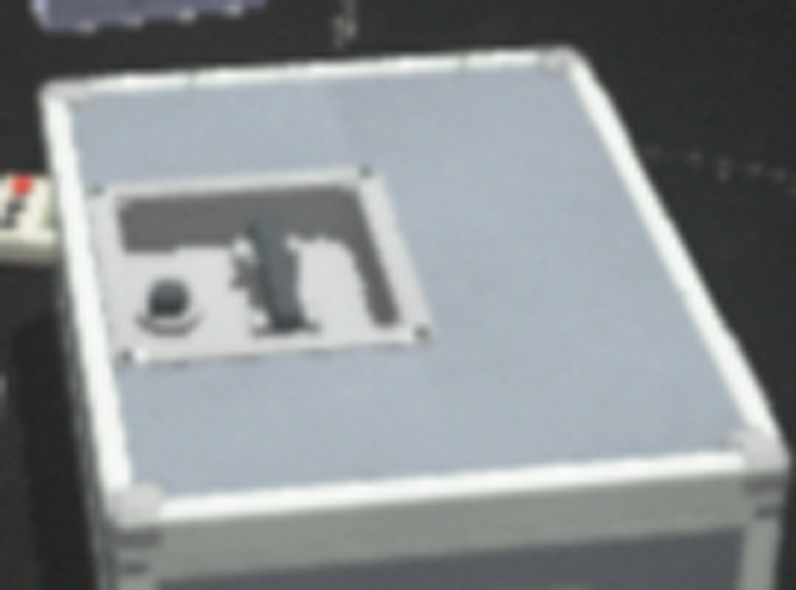

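Top crop: bar ends at (313,358) and (470,388), cap at (380,452), case corners at (118,45), (722,103), (683,545) and (63,487). Side crop: cap at (168,298), bar centre at (275,272). Now I'll turn these into positions.

Run:
```python
from h import *
T=lambda x,y:(180+(x+.5)/5-.5,140+(y+.5)/5-.5); S=lambda x,y:(230+x/5.9-.4,145+y/5.9-.4)
c=[plane("top",T(*p),.122) for p in[(118,45),(722,103),(683,545),(63,487)]]
c=np.array(c);print(c.round(4))
print("yaws",[round(float(np.degrees(np.arctan2(v[1],v[0]))),2) for v in (c[0]-c[3],c[1]-c[2])],[round(float(np.degrees(np.arctan2(-v[0],v[1]))),2) for v in(c[0]-c[1],c[3]-c[2])], "mid",c.mean(0))
b=[plane("top",T(*p),.119) for p in[(315,359),(468,387)]];print("bar",b,np.mean(b,0))
print("cap tri",tri(T(380,451),S(168,296)),"plane",plane("top",T(380,452),.114))
print("bar tri",tri(T(391,371),S(275,272)))
m=c.mean(0);y=np.mean([np.arctan2(v[1],v[0]) for v in (c[0]-c[3],c[1]-c[2])]);u=np.array([np.cos(y),np.sin(y)])
print("pred axis",m[:2]-45*u/1000,"pred button",m[:2]-.092*u)
for z in(.109,.112,.115,.118,.122): print(z,proj("side",[*plane("top",T(380,452),z)]),S(168,296))
s=robot.observe();print(R.from_euler("xyz",s["tool_rot"]).as_matrix().round(3))
```

```text
[[ 0.7561  0.2168  0.122 ]
 [ 0.7309 -0.1385  0.122 ]
 [ 0.4723 -0.1196  0.122 ]
 [ 0.495   0.2328  0.122 ]]
yaws [-3.53, -4.19] [-4.05, -3.69] mid [0.61358044 0.04788651 0.122     ]
bar [array([0.57313118, 0.09321257, 0.119     ]), array([0.55939746, 0.00477081, 0.119     ])] [0.56626432 0.04899169 0.119     ]
cap tri [0.5239716  0.0543375  0.10851277] plane [0.52103988 0.05413164 0.114     ]
bar tri [0.56979688 0.04908602 0.11769226]
pred axis [0.5686824  0.05091414] pred button [0.5217889  0.05407633]
0.109 [256.460788  194.7865529] (258.07457627118646, 194.76949152542372)
0.112 [256.32016234 193.83984064] (258.07457627118646, 194.76949152542372)
0.115 [256.17908391 192.89008025] (258.07457627118646, 194.76949152542372)
0.118 [256.03755051 191.93725699] (258.07457627118646, 194.76949152542372)
0.122 [255.84812778 190.66203584] (258.07457627118646, 194.76949152542372)
[[-0.957  0.291 -0.001]
 [ 0.291  0.957 -0.001]
 [ 0.    -0.001 -1.   ]]
```

```bash
cat >> h.py <<'E'
def rem(P,yaw):
    s=robot.observe(); A=R.from_euler("xyz",s["tool_rot"]).as_matrix(); d=A.T@(np.array(P)-s["tool_pos"])
    t=-(np.radians(yaw)-np.arctan2(A[1,0],A[0,0])); t=(t+np.pi)%(2*np.pi)-np.pi
    print("t",round(s["time"],2),"pos",s["tool_pos"].round(4),"F",s["contact_force"].round(2),"open",round(s["opening"],4),"REM",d.round(4),round(t,3))
E
python3 -m jog '[[[-1,-0.16,-0.107,0,-0.227],[-1,-0.16,-0.107,0,-0.227],[-1,-0.16,-0.107,0,-0.227],[-1,-0.16,-0.107,0,-0.227],[-1,-0.16,-0.107,0,-0.227]]]' 10
python3 -c "
from h import *
rem([.522,.054,.17],176.1)"
```

```text
time: 0.52
tool_pos: [0.2759, 0.3509, 0.2345]
tool_rot: [-3.141, -0.0, 3.073]
contact_force: [0.2, 0.8, 0.7]
opening: 0.0631
grip_force: 0.0
t 0.52 pos [0.2759 0.3509 0.2345] F [0.24 0.82 0.73] open 0.0631 REM [-0.266  -0.2792  0.0647] -0.001
```

```bash
python3 -m jog '[[[-1,-0.133,-0.14,0,0],[-1,-0.133,-0.14,0,0],[-1,-0.133,-0.14,0,0],[-1,-0.133,-0.14,0,0],[-1,-0.133,-0.14,0,0]]]' >/dev/null
python3 -m jog '[[[-1,-0.133,-0.139,0.05,0],[-1,-0.133,-0.139,0.05,0],[-1,-0.133,-0.139,0.05,0],[-1,-0.133,-0.139,0.05,0],[-1,-0.133,-0.139,0.05,0]]]' >/dev/null
python3 -m jog '[[[-1,0,0,0,0],[-1,0,0,0,0]]]' >/dev/null
python3 - <<'E'
from h import *
rem([.522,.054,.17],176.1)
t=cv2.cvtColor(robot.read_camera("top"),cv2.COLOR_RGB2BGR);s=cv2.cvtColor(robot.read_camera("side"),cv2.COLOR_RGB2BGR)
cv2.imwrite("pics/c.png",np.hstack([crop(t,210,170,95,110,4),crop(s,225,120,100,110,4)]))
p=robot.observe()["tool_pos"]-[0,0,.008];print("tip px",proj("side",p),proj("top",p))
E
```

```text
t 1.52 pos [0.521  0.0554 0.1835] F [-0.05  0.23 -0.58] open 0.0004 REM [-0.0011 -0.0013  0.0135] -0.004
tip px [255.15055253 171.07128079] [253.06490521 227.64886542]
```

View pics/c.png

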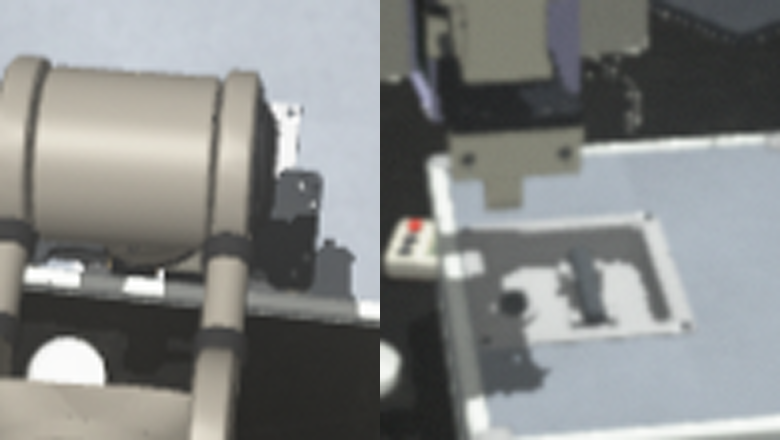

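Side view: the fingertip is at about px (255.5,171.8), as predicted. The cap at (258.2,195.5) suggests x is about 2 mm further, so I'll lower there.

```bash
python3 -m jog '[[[-1,-0.002,-0.001,0.025,0],[-1,-0.002,-0.001,0.045,0],[-1,-0.002,-0.001,0.046,0],[-1,-0.002,-0.001,0.048,0],[-1,-0.002,-0.001,0.048,0]]]'
for i in 1; do python3 -m jog '[[[-1,0,0,0.001,0],[-1,0,0,0.002,0],[-1,0,0,0.003,0],[-1,0,0,0.003,0]]]'; done
```

```text
time: 2.03
tool_pos: [0.5231, 0.0563, 0.1377]
tool_rot: [3.141, 0.001, 3.074]
contact_force: [0.1, -0.1, -0.0]
opening: 0.0004
grip_force: 0.0
time: 2.37
tool_pos: [0.5231, 0.0555, 0.1341]
tool_rot: [3.141, 0.001, 3.073]
contact_force: [-0.6, -0.4, -0.4]
opening: 0.0008
grip_force: 0.0
```

```bash
for k in 1; do
python3 -m jog '[[[-1,0,0,0.001,0],[-1,0,-0.001,0.002,0],[-1,0,-0.001,0.002,0]]]' | egrep "pos|force"
python3 -m jog '[[[-1,0,0,0.001,0],[-1,0,0,0.002,0],[-1,0,0,0.002,0]]]' | egrep "pos|force"
python3 -m jog '[[[-1,0,0,0.001,0],[-1,0,0,0.002,0],[-1,0,0,0.002,0]]]' | egrep "pos|force"
done
```

```text
tool_pos: [0.5228, 0.0543, 0.1315]
contact_force: [1.1, -0.2, -0.4]
grip_force: 0.0
tool_pos: [0.5228, 0.0545, 0.1295]
contact_force: [-0.9, 0.0, 0.4]
grip_force: 0.0
tool_pos: [0.5228, 0.0545, 0.1275]
contact_force: [0.1, 0.2, 0.4]
grip_force: 0.0
```

```bash
for k in 1; do
python3 -m jog '[[[-1,0,0,0.001,0],[-1,0,0,0.0015,0],[-1,0,0,0.0015,0]]]' | egrep "pos|contact"
python3 -m jog '[[[-1,0,0,0.001,0],[-1,0,0,0.0015,0],[-1,0,0,0.0015,0]]]' | egrep "pos|contact"
done
```

```text
tool_pos: [0.5229, 0.0545, 0.1261]
contact_force: [-0.3, 0.2, -0.4]
tool_pos: [0.5228, 0.0545, 0.1246]
contact_force: [0.9, -0.1, 0.2]
```

```bash
python3 -m jog '[[[-1,0,0,0.001,0],[-1,0,0,0.0015,0],[-1,0,0,0.0015,0]]]' | egrep "pos|contact"
```

```text
tool_pos: [0.5229, 0.0545, 0.1231]
contact_force: [-0.1, 0.3, -0.5]
```

```bash
cat > ok.py <<'E'
from h import *
import sys
s=robot.observe(); print(s["tool_pos"].round(4),s["contact_force"].round(2))
sys.exit(s["contact_force"][2]>1.4)
E
python3 -m jog '[[[-1,0,0,0.001,0],[-1,0,0,0.0015,0],[-1,0,0,0.0015,0]]]' >/dev/null; python3 ok.py &&
python3 -m jog '[[[-1,0,0,0.001,0],[-1,0,0,0.0015,0],[-1,0,0,0.0015,0]]]'  >/dev/null; python3 ok.py &&
python3 -m jog '[[[-1,0,0,0.001,0],[-1,0,0,0.001,0],[-1,0,0,0.001,0]]]'  >/dev/null; python3 ok.py
```

```text
[0.5229 0.0545 0.1216] [ 0.02 -0.78  0.38]
[0.5229 0.0545 0.1216] [ 0.02 -0.78  0.38]
[0.5229 0.0545 0.1216] [ 0.02 -0.78  0.38]False
False
False
```

```bash
sed -i 's/sys.exit(/sys.exit(int(/;s/>1.4)/>1.4))/' ok.py
python3 -m jog '[[[-1,0,0,0.001,0],[-1,0,0,0.0015,0],[-1,0,0,0.0015,0]]]' >/dev/null; python3 ok.py &&
python3 -m jog '[[[-1,0,0,0.001,0],[-1,0,0,0.0015,0],[-1,0,0,0.0015,0]]]'  >/dev/null && python3 ok.py &&
python3 -m jog '[[[-1,0,0,0.001,0],[-1,0,0,0.001,0],[-1,0,0,0.001,0]]]'  >/dev/null && python3 ok.py
```

```text
[0.523  0.0545 0.1204] [-0.75 -0.74  1.97]
```

```bash
python3 -m jog '[[[-1,0,0,0.001,0],[-1,0,0,0.001,0],[-1,0,0,0.001,0]]]' >/dev/null; python3 ok.py 
python3 -m jog '[[[-1,0,0,0.001,0],[-1,0,0,0.001,0],[-1,0,0,0.001,0]]]'  >/dev/null ; python3 ok.py
```

```text
[0.523  0.0545 0.1193] [-1.43 -0.22  2.32]
[0.523  0.0545 0.1182] [0.56 0.31 1.55]
```

```bash
python3 -m jog '[[[-1,0,0,0.0007,0],[-1,0,0,0.0007,0],[-1,0,0,0.0007,0]]]' >/dev/null; python3 ok.py 
python3 -m jog '[[[-1,0,0,0.0006,0],[-1,0,0,0.0006,0],[-1,0,0,0.0006,0]]]'  >/dev/null ; python3 ok.py
```

```text
[0.523  0.0545 0.1174] [0.08 0.21 2.1 ]
[0.5227 0.0545 0.1166] [ 0.28 -0.59 -0.01]
```

Run:
```python
from h import *
s=cv2.cvtColor(robot.read_camera("side"),cv2.COLOR_RGB2BGR)
cv2.imwrite("pics/d.png",crop(s,225,120,100,110,5))
```

```text
(no output)
```

View pics/d.png

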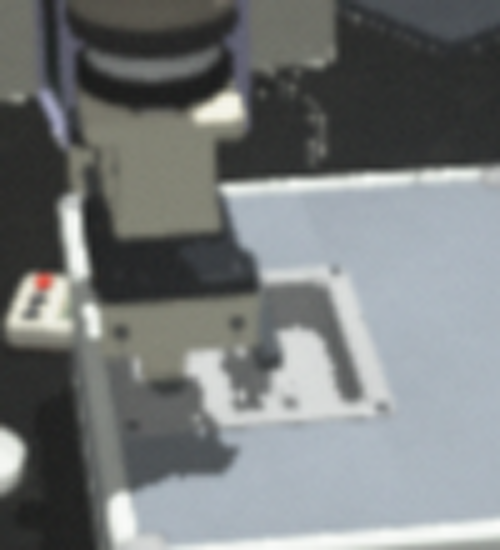

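The bar's near end went from about px (278.8,200) to (278.6,191), so the handle has sprung out. I'll retreat, rotate and open.

```bash
python3 -m jog '[[[-1,0,0,-0.02,0],[-1,0,0,-0.05,0],[-1,0,0,-0.07,0],[-0.13,0,0,-0.07,0.1],[-0.13,0,0,-0.07,0.2]]]' 5 >/dev/null
python3 -m jog '[[[-0.13,-0.045,0.004,0,0.6],[-0.13,-0.045,0.004,0,0.6],[-0.13,-0.045,0.004,0,0.6],[-0.13,-0.045,0.004,0,0.6],[-0.13,-0.045,0.004,0,0.6]]]' >/dev/null
python3 -m jog '[[[-0.13,0,0,0,0.7],[-0.13,0,0,0,0.7],[-0.13,0,0,0,0.7],[-0.13,0,0,0,0.75],[-0.13,0,0,0,0.76]]]' >/dev/null
python3 -m jog '[[[-0.13,0,0,0,0],[-0.13,0,0,0,0]]]'
python3 -c "
from h import *
rem([.5685,.0500,.130],86.1)"
```

```text
time: 6.83
tool_pos: [0.5673, 0.0464, 0.1868]
tool_rot: [-3.141, -0.0, 1.652]
contact_force: [0.0, -0.3, -0.3]
opening: 0.0399
grip_force: 0.0
t 6.83 pos [0.5673 0.0464 0.1868] F [ 0.03 -0.27 -0.31] open 0.0399 REM [0.0035 0.0015 0.0568] 0.149
```

```bash
python3 -m jog '[[[-0.13,0.0035,0.0015,0.01,0.1],[-0.13,0.0035,0.0015,0.02,0.149],[-0.13,0.0035,0.0015,0.024,0.149],[-0.13,0.0035,0.0015,0.024,0.149]]]' >/dev/null
python3 - <<'E'
from h import *
rem([.5685,.0500,.130],86.1)
s=cv2.cvtColor(robot.read_camera("side"),cv2.COLOR_RGB2BGR)
cv2.imwrite("pics/e.png",crop(s,235,130,90,80,7))
for p in([.5685,.05,.143],[.5685,.05,.131],robot.observe()["tool_pos"]-[0,0,.008]): print(proj("side",p))
E
```

```text
t 7.17 pos [0.5679 0.05   0.1618] F [-0.95 -0.76  0.56] open 0.0398 REM [0.     0.0007 0.0318] 0.0
[274.77728394 182.14047017]
[274.78477813 186.23232417]
[274.71175912 178.16225447]
```

View pics/e.png

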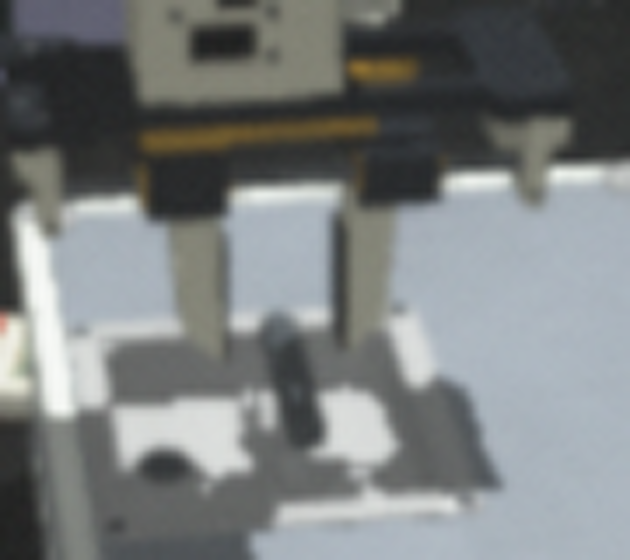

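The fingers straddle the bar: tip midpoint at about px 275.4, bar centre at about 276.9. I'll shift about +2.5 mm in x, lower and close gently.

```bash
python3 -m jog '[[[-0.13,0,0.003,0.008,0],[-0.13,0,0.003,0.016,0],[-0.13,0,0.003,0.024,0],[-0.13,0,0.003,0.030,0],[-0.13,0,0.003,0.030,0]]]'
python3 -m jog '[[[-1,0,0,0,0],[-1,0,0,0,0],[-1,0,0,0,0],[-1,0,0,0,0],[-1,0,0,0,0]]]' 5
```

```text
time: 7.63
tool_pos: [0.5706, 0.0498, 0.131]
tool_rot: [-3.138, 0.0, 1.499]
contact_force: [-0.2, 0.4, 0.3]
opening: 0.0402
grip_force: 0.0
time: 8.05
tool_pos: [0.5724, 0.0497, 0.1333]
tool_rot: [3.139, -0.0, 1.499]
contact_force: [1.0, -0.3, 0.9]
opening: 0.0141
grip_force: 5.0
```

```bash
python3 -m jog '[[[-1,0,0,0,-0.08],[-1,0,0,0,-0.16],[-1,0,0,0,-0.24],[-1,0,0,0,-0.3],[-1,0,0,0,-0.3]]]' 12
python3 -c "
from h import *
print(robot.observe()['torque'])"
```

```text
time: 8.47
tool_pos: [0.5726, 0.0492, 0.1334]
tool_rot: [3.139, 0.001, 1.8]
contact_force: [4.4, -2.0, -1.3]
opening: 0.0155
grip_force: 12.8
[-0.50272966 -0.52184512 -0.3612132 ]
```

```bash
python3 -m jog '[[[-1,0,0.001,0,-0.08],[-1,0,0.001,0,-0.16],[-1,0,0.001,0,-0.24],[-1,0,0.001,0,-0.32],[-1,0,0.001,0,-0.32]]]' 12
python3 -c "
from h import *
print(robot.observe()['torque'])"
```

```text
time: 8.88
tool_pos: [0.5728, 0.0497, 0.1333]
tool_rot: [3.141, 0.001, 2.119]
contact_force: [0.3, -3.1, 1.2]
opening: 0.016
grip_force: 12.8
[-0.38315806 -0.10445937 -0.31054901]
```

```bash
python3 -m jog '[[[-1,0,0,0,-0.08],[-1,0,0,0,-0.16],[-1,0,0,0,-0.24],[-1,0,0,0,-0.32],[-1,0,0,0,-0.32]]]' | egrep 'pos|rot|cont|open'
python3 -c "
from h import *
print(robot.observe()['torque'])"
python3 -m jog '[[[-1,0,0,0,-0.08],[-1,0,0,0,-0.16],[-1,0,0,0,-0.24],[-1,0,0,0,-0.3],[-1,0,0,0,-0.3]]]' | egrep 'pos|rot|cont|open'
python3 -c "
from h import *
print(robot.observe()['torque'])"
```

```text
tool_pos: [0.573, 0.0498, 0.1333]
tool_rot: [3.141, 0.001, 2.438]
contact_force: [1.8, -2.1, 1.7]
opening: 0.0154
[-0.33604593 -0.26352471 -0.29354803]
tool_pos: [0.573, 0.0503, 0.1337]
tool_rot: [3.141, 0.001, 2.736]
contact_force: [1.8, 1.4, 4.7]
opening: 0.0145
[ 0.07568439 -0.12879084 -0.07251145]
```

```bash
python3 -m jog '[[[-1,0,0,0,-0.06],[-1,0,0,0,-0.12],[-1,0,0,0,-0.17],[-1,0,0,0,-0.17]]]' | egrep 'pos|rot|cont|open'
python3 -c "
from h import *
print(robot.observe()['torque'])"
python3 -m jog '[[[-1,0,0,0,-0.04],[-1,0,0,0,-0.06],[-1,0,0,0,-0.06]]]' | egrep 'pos|rot|cont|open'
python3 -c "
from h import *
print(robot.observe()['torque'])"
```

```text
tool_pos: [0.573, 0.0503, 0.1335]
tool_rot: [3.141, 0.001, 2.906]
contact_force: [1.4, 0.3, 4.7]
opening: 0.014
[ 0.17166836 -0.20395656 -0.08196097]
tool_pos: [0.573, 0.0503, 0.1333]
tool_rot: [3.141, 0.001, 2.966]
contact_force: [2.2, 1.8, 4.5]
opening: 0.0145
[ 0.36267337 -0.36870726 -0.2633596 ]
```

The turn is at its stop: torque is rising again, and the seal already pushes up with about 4.5 N. Now I'll ease the twist and lift along the hinge arc.

```bash
python3 -m jog '[[[-1,0,0,0,0.05],[-1,0,0,0,0.05],[-1,0,0,0,0.05]]]' 20 | egrep 'pos|rot|cont|open'
python3 -m jog '[[[-1,-0.0017,0.0003,-0.0076,0],[-1,-0.0036,0.0006,-0.0151,0],[-1,-0.006,0.001,-0.0226,0],[-1,-0.0086,0.0014,-0.030,0],[-1,-0.0086,0.0014,-0.030,0]]]' | egrep 'pos|rot|cont|open'
python3 -c "
from h import *
print(robot.observe()['torque'])"
```

```text
tool_pos: [0.5729, 0.0504, 0.1331]
tool_rot: [3.141, 0.001, 2.918]
contact_force: [2.9, 3.4, 4.6]
opening: 0.0138
tool_pos: [0.5808, 0.0498, 0.1629]
tool_rot: [3.142, -0.002, 2.919]
contact_force: [0.9, 3.3, 1.1]
opening: 0.0142
[ 0.60497829  0.10992195 -0.16912339]
```

Run:
```python
from h import *
print(robot.observe()["contact_force"],robot.observe()["grip_force"])
s=cv2.cvtColor(robot.read_camera("side"),cv2.COLOR_RGB2BGR)
cv2.imwrite("pics/f.png",crop(s,225,110,150,160,3.7))
```

```text
[0.94275447 3.32138964 1.06463245] 20.03311961889267
```

View pics/f.png

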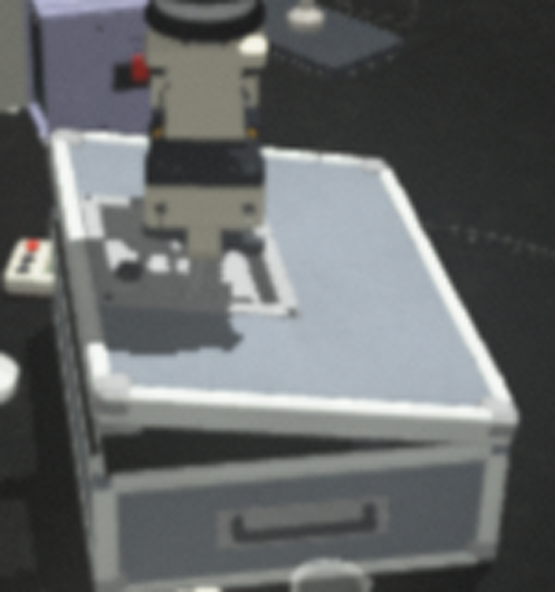

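The lid is rising with the handle, with the gap visible at the near front corner (100,450). I'll continue the arc.

```bash
python3 -m jog '[[[-1,-0.003,0.0005,-0.007,0],[-1,-0.0062,0.001,-0.0143,0],[-1,-0.0098,0.0017,-0.0212,0],[-1,-0.0136,0.0023,-0.0278,0],[-1,-0.0136,0.0023,-0.0278,0]]]' | egrep 'pos|rot|cont|open'
python3 -m jog '[[[-1,-0.004,0.0007,-0.0065,0],[-1,-0.0086,0.0015,-0.0129,0],[-1,-0.0133,0.0023,-0.0191,0],[-1,-0.0181,0.0031,-0.0251,0],[-1,-0.0181,0.0031,-0.0251,0]]]' | egrep 'pos|rot|cont|open'
```

```text
tool_pos: [0.5955, 0.0486, 0.1926]
tool_rot: [3.142, 0.001, 2.919]
contact_force: [-3.9, 3.3, 2.8]
opening: 0.0142
tool_pos: [0.6145, 0.0471, 0.2179]
tool_rot: [-3.141, 0.003, 2.919]
contact_force: [-3.6, 0.9, 3.3]
opening: 0.0145
```

```bash
python3 -m jog '[[[-1,-0.0053,0.0009,-0.0058,0],[-1,-0.0108,0.0018,-0.0113,0],[-1,-0.0164,0.0028,-0.0166,0],[-1,-0.0222,0.0038,-0.0215,0],[-1,-0.0222,0.0038,-0.0215,0]]]' | egrep 'pos|rot|cont|open'
python3 -m jog '[[[-1,-0.0062,0.0011,-0.0047,0],[-1,-0.0125,0.0021,-0.0092,0],[-1,-0.019,0.0032,-0.0134,0],[-1,-0.0255,0.0043,-0.0173,0],[-1,-0.0255,0.0043,-0.0173,0]]]' | egrep 'pos|rot|cont|open'
python3 - <<'E'
from h import *
s=cv2.cvtColor(robot.read_camera("side"),cv2.COLOR_RGB2BGR)
cv2.imwrite("pics/g.png",crop(s,205,50,180,220,2.7))
E
```

```text
tool_pos: [0.6368, 0.0454, 0.2388]
tool_rot: [-3.14, 0.002, 2.918]
contact_force: [-3.6, -1.8, 2.1]
opening: 0.0146
tool_pos: [0.6627, 0.0434, 0.2558]
tool_rot: [-3.14, 0.003, 2.918]
contact_force: [-2.0, -4.0, 1.8]
opening: 0.0152
```

View pics/g.png

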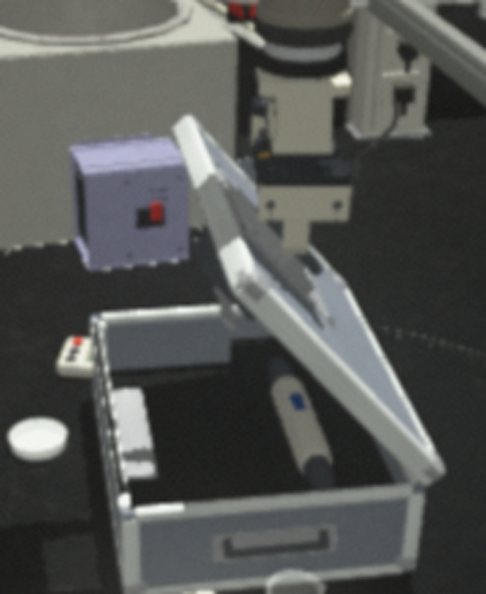

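The lid stands at about 50°. I'll release and back off up and away along the lid's normal.

```bash
python3 -m jog '[[[-0.1,0,0,0,0],[-0.1,0,0,0,0],[-0.1,0,0,0,0],[-0.1,0,0,0,0],[-0.1,0,0,0,0]]]' | egrep 'pos|cont|open'
python3 -m jog '[[[-0.1,-0.003,0,-0.01,0],[-0.1,-0.006,0,-0.025,0],[-0.1,-0.01,0.001,-0.05,0],[-0.1,-0.01,0.001,-0.08,0],[-0.1,-0.01,0.001,-0.11,0]]]' | egrep 'pos|cont|open'
python3 -m jog '[[[-0.1,0,0,-0.02,0],[-0.1,0,0,-0.05,0],[-0.1,0,0,-0.05,0],[-0.1,0,0,-0.05,0]]]' | egrep 'pos|cont|open'
python3 - <<'E'
from h import *
a=[cv2.cvtColor(robot.read_camera(n),cv2.COLOR_RGB2BGR) for n in("side","top")]
cv2.imwrite("pics/i.png",np.hstack([crop(a[0],200,20,180,260,2.2),crop(a[1],150,130,200,160,2.0)[:, :].copy() if 0 else cv2.copyMakeBorder(crop(a[1],150,130,200,150,2.0),0,272,0,0,cv2.BORDER_CONSTANT)]))
E
```

```text
tool_pos: [0.6618, 0.0455, 0.2548]
contact_force: [1.4, -0.1, -0.1]
opening: 0.0403
tool_pos: [0.6715, 0.0441, 0.3653]
contact_force: [-0.3, -0.1, 0.5]
opening: 0.0411
tool_pos: [0.6722, 0.0441, 0.4165]
contact_force: [-0.6, -0.6, -0.6]
opening: 0.0413
```

View pics/i.png

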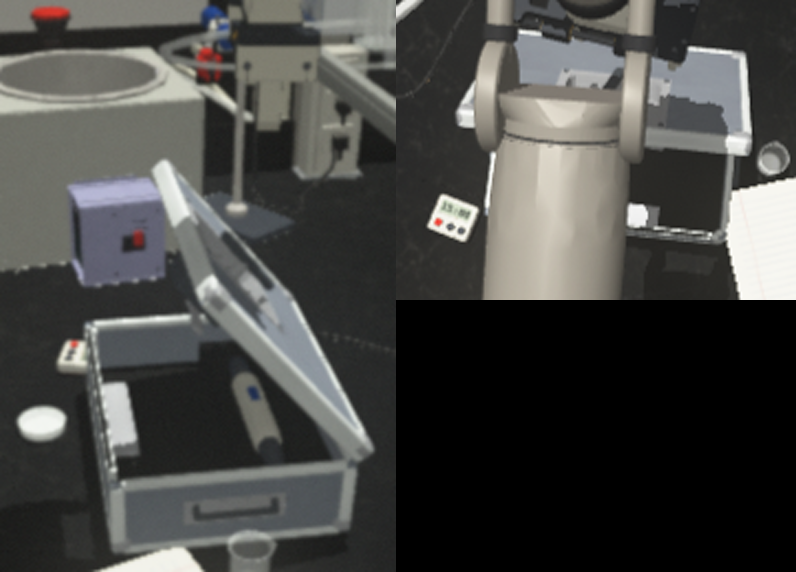

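The lid stays at about 50°, the robot is clear, and the timer, dish and beaker haven't moved. Handing in.

```bash
python3 -c "
from cell import robot
print(robot.hand_in())"
```

```text
the job is handed in; nothing more can be done
None
```

The case is open and handed in: button pressed with about 2 N read, handle sprung out and turned anticlockwise to its stop, lid lifted to about 50° and holding there with the arm clear; in the last pictures the case and the things around it look unmoved.

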